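# Index the modelling stand to bring the terracotta medallion to the pointer

### The job

Turn the indexing modelling stand by one click, in whichever direction is right, so that the terracotta-red medallion standing next to the pointer position arrives at the fixed brass pointer. Leave the disc clicked in and at rest with the medallion still standing on it, do not touch the medallion, and let go of the stand.

Things in the scene. Friction and masses are not known exactly. Their poses are not given: they have to be found in the camera images.
- turntable (a joint): Angle of the stand's round green-painted disc (diameter 290 mm, 15 mm thick, top face 60 mm above the work surface) about its vertical axis, rad. It is about 0 at the start and grows counter-clockwise seen from above; no end stops. The disc clicks into a detent at every 60 degrees (0, +1.047, -1.047, ...): turning it out of a detent takes at most about 0.2 N m, past the half-way point it pulls itself on towards the next detent, where friction stops it within about 3 degrees.
- handle (a point): Centre of the yellow bar handle, on the disc's axis, 150 mm above the work surface. The bar turns with the disc: 90 mm long along its own x, 16 mm thick along y, 26 mm high (from 137 to 163 mm above the work surface), on a 20 mm steel post. Its z is up. At joint value 0 the bar is in line with the pointer and its own -x points to the pointer. The castings on the disc are below 90 mm, so the space around the bar is free.
- medallion: Terracotta-red round medallion, diameter 64 mm, 24 mm high, about 90 g, standing loose on the disc 95 mm from the axis; the other castings on the disc are white or grey. Origin at the centre of its underside, z up. At the start it is one click (60 degrees) to one side or the other of the pointer.
- pointer_spot (a point): Fixed point on the stand (it does not turn): the place on the disc's top face in front of the brass pointer, 95 mm from the disc's axis, 60 mm above the work surface; the medallion's centre must come here. Its own -x points from the disc's axis outward to the brass pointer, which stands on a 70 mm high dark bracket with its tip 139 mm from the axis, just above the disc's rim, and its far end 186 mm from the axis.
Things that resemble listed ones, but are neither listed nor needed, are in the scene too. Leave any purple or turquoise look-alike of the medallion alone.

How it is judged (in metres and radians):
At the end, for the whole second after the job is handed in: The disc rests (slower than 0.05 rad/s) one click from where it started, within 10 degrees of the detent at +60 or -60 degrees, and the medallion stands still and upright (within 10 degrees) on the disc with its centre within 20 mm, horizontally, of the spot in front of the brass pointer ((value of joint turntable between 0.8722 and 1.2222 rad or value of joint turntable between -1.2222 and -0.8722 rad) and horizontal distance between medallion and pointer_spot below 0.02 m and height (world z) of medallion between 0.055 and 0.066 m and angle between medallion's own z axis and vertical below 0.17 rad and velocity of joint turntable between -0.05 and 0.05 rad/s and linear speed of medallion below 0.02 m/s); the robot touches nothing.
It fails at once if the robot touches the medallion (contact force between medallion and the fingers above 1 N or contact force between medallion and the arm above 1 N).
It also fails if it takes over 32 s, if anything falls off the work surface, if the arm or the gripper's body presses on something with over 40 N, if the wrist force passes 120 N, or if a joint passes its speed limit or range.

### The arm

A 6-joint arm with a two-finger parallel gripper is mounted at the origin on the work surface. World frame = base frame: x ahead of the robot, y to its left, z up, the work surface at z = 0. Lengths are in mm, angles in rad, forces in N, time in s.
With the tool pointing down it reaches from about 275 to 750 mm from the base axis. Payload 10.2 kg.
Tool frame: the origin (TCP) lies at the very end of the fingers, on their centre line; the grasp point (between the pads) lies 19 mm behind it; x points along the fingers, y is the direction in which the jaws open and shut, and the axes are right-handed (so a half turn about x gives the same grasp; the last joint's range is limited). The gripper opens to 85 mm and grips with 20 to 120 N. Pads are 22 mm wide; open, the fingers measure 114 mm over their backs; the gripper's body (76 mm by 85 mm) begins 54 mm behind the grasp point. The pads swing forward as they close: fully open they stand 13 mm farther back than shut.
Start: joints at [-1.541, 0.313, 1.498, -0, 1.331, -0.223], TCP at [131.297, -508.323, 231.294] pointing down, gripper open.
Joint ranges: [-2.94, 2.94], [-0.97, 2.17], [0.19, 2.56], [-1.23, 4.37], [0.02, 3.11], [-2.88, 2.88]. Speed limits (rad/s): [2.39, 2.39, 3.01, 3.14, 3.14, 3.14].

### API

Orientations are given as a unit quaternion [w, x, y, z].
In Python, from rig import ctrl, viewer, order gives the robot as it stands. The module is installed in compiled form; this text tells all that it offers.
- The arm moves only by the tool carry_out, never from a script. Its argument "deltas" is a list of rows, each a list of 7 numbers: the gripper command: -1 is fully open, 1 is shut, values between are in proportion, then the shift along the tool's x, y, z in mm, then the turn, a rotation vector about the tool's x, y, z in degrees. A call has exactly 5 rows; each row is the pose to reach, as a shift and turn from the pose commanded when the call began, along the tool's axes at that moment; what a row does not reach only later rows make up. A row lasts 1/8 s, in which the tool goes at most 62.5 mm and 10.7 degrees, less where a joint would pass 70% of its speed; a pose out of reach is approached as far as the arm can. A call with a gripper value outside its range is refused whole. The fingers move at their own pace and stop on an object; "newtons" is the grip in N (left out, the last holds). Time passes only in rows, so rows that repeat a pose let the fingers close, or fill a call up. It gives the time, the measured TCP pose, the force and the opening at its end, in the units of the state.
- ctrl.sense(): the state, without advancing time (a new reading comes with each control period).
- viewer.capture(name): name is "side" or "top"; returns the picture (480x640x3 uint8, red, green, blue); there is no depth.
- viewer.calibration(name): a dict with "fx", "fy", "cx", "cy" (pixels), "xyz" and "attitude" of the camera in the world. Camera axes: x right, y down, z forward; pixel columns grow to the right and rows downward; lengths in mm; the calibration is good to about 2 mm. A picture is of the moment at which its call begins. calibration takes no time and is no camera call.
- order.finish_job(): hands the job in, once; it reports no verdict.
The state is a dict: "time_s": time; "joints": joint angles; "dq": joint speeds; "tau": joint torques, N m; "eef_pos": TCP position; "ee_rot": TCP orientation; "force": force on the tool from outside, world axes, zero at the start; "wrist_torque": the same for the moment, N m; "grip_width": opening from 0.0 (shut) to 1.0 (fully open).
Only numpy, scipy, OpenCV 4.12 (cv2) and the standard library are available. Lean on these libraries where they do the work, as an engineer would, in place of code of your own. Each camera call takes 0.05 s, during which the arm holds its last target. There are 200 camera calls.

## Working session

There is one attempt and no reset: what is moved stays moved. The work goes in short steps, Python scripts to look and compute and a tool call to move; the robot and the scene stay as the last step left them, time stands still between calls to the robot, and variables do not carry over. Pictures are saved under pics/ and viewed, about 8 in all and at most 12, crops included, and the job is handed in when it is done.

Besides the shell and the picture viewer there is one more tool, called after ">>>" as name(argument=value, ...) on one line, values as JSON. carry_out: Moves the arm, as the interface text tells. Its arguments: {"type":"object","properties":{"deltas":{"type":"array"},"newtons":{"type":"number"}},"required":["deltas"]}

```bash
mkdir -p pics; python3 - <<'E'
from rig import ctrl, viewer
import cv2
for n in("top","side"):
    cv2.imwrite(f"pics/{n}0.png",viewer.capture(n)[:,:,::-1]); print(viewer.calibration(n))
print(ctrl.sense())
E
```

```text
{'fx': 577.0697599696624, 'fy': 577.0697599696624, 'cx': 322.1943965020197, 'cy': 240.67078053454128, 'xyz': array([ 438.17732921,  -20.33043737, 1007.72886209]), 'attitude': array([ 0.05719805, -0.69976248,  0.70839031, -0.07241569])}
{'fx': 456.4640253751255, 'fy': 456.4640253751255, 'cx': 322.206392855135, 'cy': 240.4695764603739, 'xyz': array([ 313.30735642, -581.75383792,  584.83209846]), 'attitude': array([-0.45264515,  0.85267112, -0.23492306,  0.11347021])}
{'time_s': 0.1, 'joints': array([-1.54140500e+00,  3.13357975e-01,  1.49833263e+00, -3.61686650e-06,
        1.33100022e+00, -2.23376590e-01]), 'dq': array([-0.00112318,  0.00025778, -0.00439581,  0.00096988,  0.00048846,
       -0.00042558]), 'tau': array([ 1.11570389e-03, -4.12904298e+01, -2.60144699e+01, -2.43592431e-04,
        3.01629290e-03, -1.14018891e-05]), 'eef_pos': array([ 131.28714876, -508.09189121,  230.82148379]), 'ee_rot': array([ 0.08874297,  0.70150324,  0.08951608, -0.70143051]), 'force': array([-0.62475911,  0.58186377, -0.07958423]), 'wrist_torque': array([ 0.01486789, -0.00543531, -0.03295344]), 'grip_width': 0.9986623994094279}
```

View pics/top0.png

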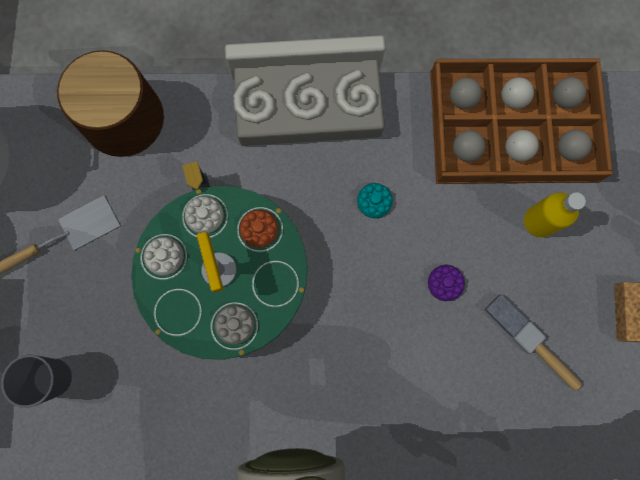

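View pics/side0.png

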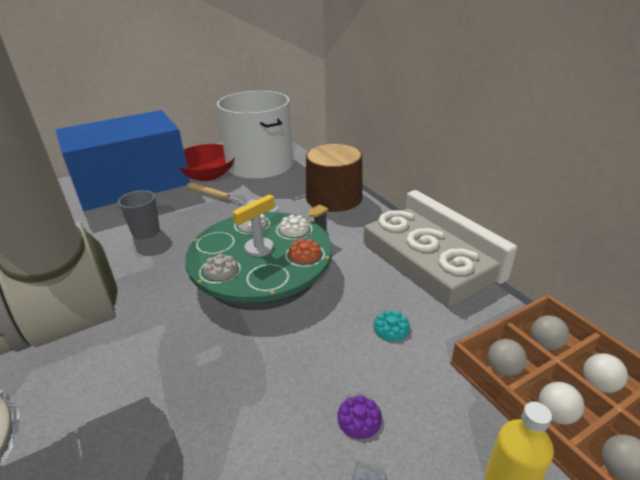

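The top view shows the disc near (220,272), the brass pointer at (194,176), the red medallion at (259,229), and the yellow bar from (205,235) to (215,290). The medallion is clockwise of the pointer seen from above. The side view agrees: pointer at (318,212), medallion at (305,251). Next I measure these.

```bash
cat > h.py <<'E'
from rig import ctrl, viewer
import cv2, numpy as np
from scipy.spatial.transform import Rotation as R
def rot(q): return R.from_quat(np.roll(q,-1))
def ray(c,p,z):
    p=np.atleast_2d(p).astype(float)
    d=rot(c["attitude"]).apply(np.c_[(p[:,0]-c["cx"])/c["fx"],(p[:,1]-c["cy"])/c["fy"],np.ones(len(p))])
    return c["xyz"]+d*((z-c["xyz"][2])/d[:,2])[:,None]
def blob(im,lo,hi,roi):
    x0,y0,x1,y1=roi; h=cv2.cvtColor(im,cv2.COLOR_RGB2HSV)
    m=cv2.inRange(h,lo,hi); k=np.zeros_like(m); k[y0:y1,x0:x1]=m[y0:y1,x0:x1]
    return max(cv2.findContours(k,cv2.RETR_EXTERNAL,cv2.CHAIN_APPROX_NONE)[0],key=cv2.contourArea)[:,0]
def ang(v): return np.degrees(np.arctan2(v[1],v[0]))
def measure(im,name,bar_roi,med_roi,disc_roi):
    c=viewer.calibration(name); out={}
    b=ray(c,blob(im,(20,150,90),(32,255,255),bar_roi),163 if name=="top" else 150)[:,:2].astype(np.float32)
    out["bar"]=cv2.minAreaRect(b); bx=cv2.boxPoints(out["bar"]); e=bx[1]-bx[0]; f=bx[2]-bx[1]
    out["barang"]=ang(e if np.hypot(*e)>np.hypot(*f) else f)
    m=ray(c,blob(im,(0,120,50),(14,255,255),med_roi),75)[:,:2].astype(np.float32)
    out["med"]=cv2.minEnclosingCircle(m)
    g=cv2.convexHull(blob(im,(65,80,20),(90,255,255),disc_roi))
    out["disc"]=cv2.fitEllipse(ray(c,g[:,0],60)[:,:2].astype(np.float32))
    d=np.array(out["disc"][0]); v=np.array(out["med"][0])-d
    out["med r,ang"]=(np.hypot(*v),ang(v))
    return out
E
python3 - <<'E'
from h import *
t=cv2.imread("pics/top0.png")[:,:,::-1].copy(); s=cv2.imread("pics/side0.png")[:,:,::-1].copy()
for n,im,r in(("top",t,((195,225,230,300),(235,200,285,255),(120,175,320,365))),("side",s,((228,190,280,228),(280,230,330,270),(175,200,345,310)))):
    o=measure(im,n,*r); [print(n,k,np.round(np.hstack([np.ravel(x) for x in (v if isinstance(v,tuple) else (v,))]),1)) for k,v in o.items()]
c=viewer.calibration("top"); p=blob(t,(12,100,60),(32,255,255),(175,155,210,195)); q=ray(c,p.mean(0),70)[0]; print("pointer",p.mean(0),q)
m=measure(t,"top",(195,225,230,300),(235,200,285,255),(120,175,320,365)); print("ptr ang",ang(q[:2]-m["disc"][0]), np.hypot(*(q[:2]-m["disc"][0])))
s=ctrl.sense(); print(rot(s["ee_rot"]).as_matrix().round(3))
E
```

```text
top bar [566.6 128.2  89.5  15.9  15.7]
top barang [15.7]
top med [633.7  63.2  31.7]
top disc [566.9 128.3 287.6 288.1 102.8]
top med r,ang [ 93.3 -44.3]
side bar [571.5 132.  109.1  44.2  16.7]
side barang [16.7]
side med [633.2  56.9  40.1]
side disc [565.1 120.8 281.7 301.1 166.3]
side med r,ang [ 93.4 -43.2]
pointer [193.32911392 176.39240506] [724.24517244 173.15766085  70.        ]
ptr ang 15.904760612472051 163.64086992254153
[[-0.     0.25  -0.968]
 [ 0.001 -0.968 -0.25 ]
 [-1.    -0.001 -0.   ]]
```

Top view: the axis is at (567,128). The bar is 90x16 mm at 15.7° and the pointer at 15.9°. The medallion is at r=93 mm, -44.3°, so the disc must turn +60° (CCW). The side view agrees to within a degree or two and a few mm. I'll approach at the current height.

>>> carry_out(deltas=[[-1,0,-34,-39,0,0,0],[-1,0,-68,-78,0,0,0],[-1,0,-102,-117,0,0,0],[-1,0,-136,-156,0,0,0],[-1,0,-169,-194,0,0,0]], newtons=30)

```text
time_s: 0.72
eef_pos: [277.5, -294.6, 231.2]
ee_rot: [-0.089, -0.701, -0.089, 0.701]
force: [1.1, -0.3, -0.2]
grip_width: 1.001
```

>>> carry_out(deltas=[[-1,0,-34,-39,0,0,0],[-1,0,-68,-78,0,0,0],[-1,0,-102,-117,0,0,0],[-1,0,-136,-156,0,0,0],[-1,0,-169,-194,0,0,0]])

```text
time_s: 1.35
eef_pos: [423.1, -82.4, 231.2]
ee_rot: [-0.089, -0.701, -0.089, 0.701]
force: [0.0, -1.0, -0.5]
grip_width: 0.997
```

>>> carry_out(deltas=[[-1,0,-40,-46,0,0,0],[-1,0,-80,-92,0,0,0],[-1,0,-120,-138,0,0,0],[-1,0,-152,-175,0,0,0],[-1,0,-169,-193,-1.3,0,0]])

```text
time_s: 1.98
eef_pos: [567.6, 130.0, 230.5]
ee_rot: [-0.098, -0.7, -0.098, 0.701]
force: [0.3, -0.5, -0.4]
grip_width: 0.998
```

>>> carry_out(deltas=[[-1,0,0,0,0,0,0],[-1,0,0,0,0,0,0],[-1,0,0,0,0,0,0],[-1,0,0,0,0,0,0],[-1,0,0,0,0,0,0]])

```text
time_s: 2.6
eef_pos: [567.0, 127.6, 231.4]
ee_rot: [0.097, 0.7, 0.097, -0.7]
force: [0.6, 0.0, -0.2]
grip_width: 1.001
```

```bash
python3 - <<'E'
from h import *
s=ctrl.sense(); print(s["time_s"],s["eef_pos"],s["joints"].round(3),s["force"]); M=rot(s["ee_rot"]).as_matrix(); print(M.round(3),ang(M[:,1]))
print((M.T@(np.array([567,128,142])-s["eef_pos"])).round(1))
E
```

```text
2.6 [566.95680774 127.56474564 231.44145305] [0.02  0.438 1.32  0.    1.384 1.316] [ 0.61541409  0.04377659 -0.17365542]
[[ 0.     0.272 -0.962]
 [ 0.    -0.962 -0.272]
 [-1.     0.    -0.   ]] -74.24430886294532
[89.4 -0.4 -0.1]
```

>>> carry_out(deltas=[[-1,25,0,0,0,0,0],[-1,50,0,0,0,0,0],[-1,72,0,0,0,0,0],[-1,89,0,0,0,0,0],[-1,89,0,0,0,0,0]])

```text
time_s: 3.22
eef_pos: [566.6, 127.8, 141.4]
ee_rot: [-0.097, -0.7, -0.097, 0.701]
force: [0.2, 0.4, 1.1]
grip_width: 0.995
```

>>> carry_out(deltas=[[0,0,0,0,0,0,0],[0.5,0,0,0,0,0,0],[1,0,0,0,0,0,0],[1,0,0,0,0,0,0],[1,0,0,0,0,0,0]], newtons=30)

```text
time_s: 3.85
eef_pos: [566.8, 129.0, 142.8]
ee_rot: [0.097, 0.701, 0.098, -0.7]
force: [-2.9, 5.2, 2.7]
grip_width: 0.179
```

>>> carry_out(deltas=[[1,0,0,0,0,0,0],[1,0,0,0,0,0,0],[1,0,0,0,0,0,0],[1,0,0,0,0,0,0],[1,0,0,0,0,0,0]])

```text
time_s: 4.47
eef_pos: [566.8, 128.9, 142.8]
ee_rot: [0.097, 0.701, 0.098, -0.7]
force: [-2.4, 5.8, 2.8]
grip_width: 0.181
```

```bash
python3 - <<'E'
from h import *
im=viewer.capture("side"); cv2.imwrite("pics/side1.png",cv2.resize(im[150:330,130:370,::-1],None,fx=3,fy=3))
E
```

```text
(no output)
```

View pics/side1.png

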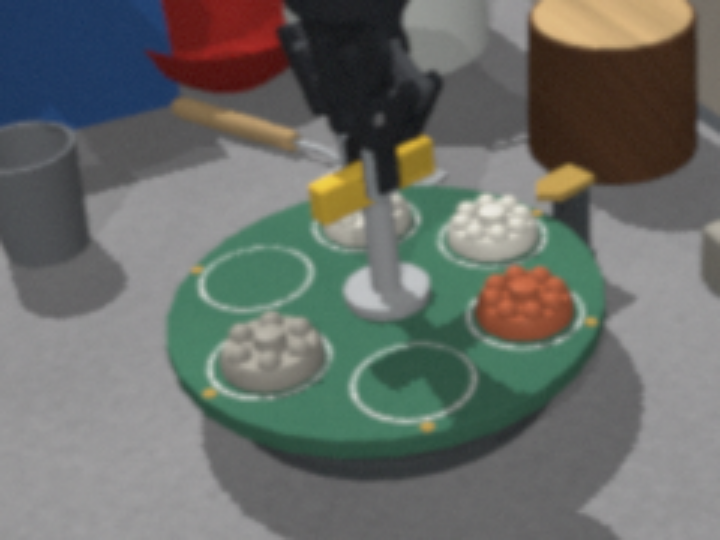

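The crop shows the fingers closed on the bar above the post, with an opening of about 15.4 mm. The disc is unmoved and the medallion is clear. Now I turn it CCW, which is negative about tool x.

>>> carry_out(deltas=[[1,0,0,0,-2,0,0],[1,0,0,0,-5,0,0],[1,0,0,0,-9,0,0],[1,0,0,0,-13,0,0],[1,0,0,0,-17,0,0]])

```text
time_s: 5.15
eef_pos: [567.1, 128.4, 142.8]
ee_rot: [0.2, 0.678, 0.201, -0.678]
force: [-1.2, 3.1, 2.8]
grip_width: 0.176
```

>>> carry_out(deltas=[[1,0,0,0,-4,0,0],[1,0,0,0,-8,0,0],[1,0,0,0,-12,0,0],[1,0,0,0,-16,0,0],[1,0,0,0,-20,0,0]])

```text
time_s: 5.78
eef_pos: [567.5, 128.0, 142.8]
ee_rot: [0.315, 0.634, 0.315, -0.632]
force: [2.1, 0.2, 0.6]
grip_width: 0.177
```

```bash
python3 - <<'E'
from h import *
s=ctrl.sense(); print(s["time_s"],s["eef_pos"],s["force"],s["wrist_torque"],ang(rot(s["ee_rot"]).as_matrix()[:,1]))
im=viewer.capture("side"); cv2.imwrite("pics/side2.png",cv2.resize(im[150:330,130:370,::-1],None,fx=3,fy=3))
E
```

```text
5.775 [567.53036182 127.9670059  142.7749189 ] [2.09418304 0.24375368 0.6365621 ] [-0.0117158  -0.31238337  0.00386017] -37.083421105508116
```

View pics/side2.png

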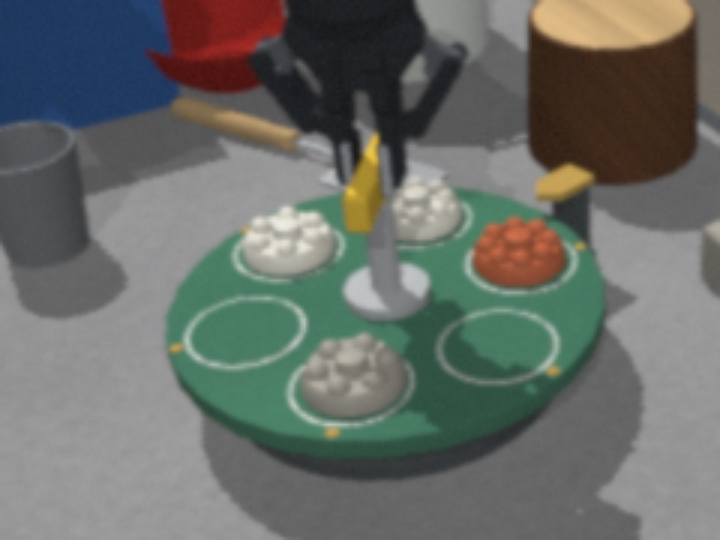

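The disc turns with the grip, about 37° so far. The medallion stands on its ring and is heading for the pointer. There are 23° left.

>>> carry_out(deltas=[[1,0,0,0,-4,0,0],[1,0,0,0,-8,0,0],[1,0,0,0,-12,0,0],[1,0,0,0,-16,0,0],[1,0,0,0,-19,0,0]])

```text
time_s: 6.45
eef_pos: [568.1, 127.7, 142.8]
ee_rot: [0.415, 0.574, 0.414, -0.572]
force: [5.7, -0.6, 0.4]
grip_width: 0.179
```

>>> carry_out(deltas=[[1,0,0,0,-2,0,0],[1,0,0,0,-3,0,0],[1,0,0,0,-4,0,0],[1,0,0,0,-4,0,0],[1,0,0,0,-4,0,0]])

```text
time_s: 7.08
eef_pos: [568.3, 127.6, 142.8]
ee_rot: [0.435, 0.559, 0.433, -0.557]
force: [5.9, -0.3, -0.9]
grip_width: 0.179
```

>>> carry_out(deltas=[[0.4,0,0,0,0,0,0],[0,0,0,0,0,0,0],[-1,0,0,0,0,0,0],[-1,0,0,0,0,0,0],[-1,0,0,0,0,0,0]])

```text
time_s: 7.7
eef_pos: [567.0, 127.9, 142.3]
ee_rot: [-0.434, -0.558, -0.434, 0.558]
force: [0.3, 0.1, 0.1]
grip_width: 0.995
```

>>> carry_out(deltas=[[-1,-10,0,0,0,0,0],[-1,-30,0,0,0,0,0],[-1,-60,0,0,0,0,0],[-1,-90,0,0,0,0,0],[-1,-90,0,0,0,0,0]])

```text
time_s: 8.32
eef_pos: [567.9, 127.9, 235.2]
ee_rot: [0.435, 0.559, 0.433, -0.557]
force: [-0.4, -0.4, -0.4]
grip_width: 1.004
```

```bash
python3 - <<'E'
from h import *
s=ctrl.sense(); M=rot(s["ee_rot"]).as_matrix(); print(s["time_s"],s["eef_pos"],s["force"],ang(M[:,1]),(M.T@[-140,-360,0]).round(0))
im=viewer.capture("side"); cv2.imwrite("pics/side3.png",cv2.resize(im[150:330,130:370,::-1],None,fx=3,fy=3))
o=measure(im,"side",(228,190,280,228),(270,200,340,270),(175,200,345,310)); print(o["med"],o["med r,ang"])
E
```

```text
8.325 [567.87318548 127.94744393 235.23184153] [-0.4330868  -0.37860273 -0.39743051] -14.210175136760272 [ -1. -47. 383.]
((657.68994140625, 147.17982482910156), 41.34856414794922) (np.float64(94.22809161819272), np.float64(16.25658993343901))
```

View pics/side3.png

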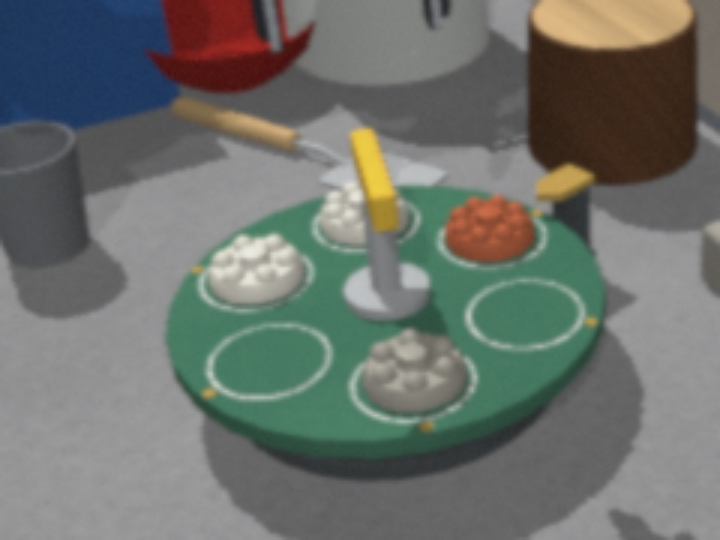

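The medallion now stands at the pointer, measured at 16.3° against 15.9°, and the fingers are 70 mm above the bar. One hold and a re-check for rest, then I hand in.

>>> carry_out(deltas=[[-1,-20,0,0,0,0,0],[-1,-20,0,0,0,0,0],[-1,-20,0,0,0,0,0],[-1,-20,0,0,0,0,0],[-1,-20,0,0,0,0,0]])

```text
time_s: 9.0
eef_pos: [566.9, 127.9, 251.8]
ee_rot: [-0.434, -0.558, -0.434, 0.558]
force: [-1.2, 0.9, -0.4]
grip_width: 1.002
```

```bash
python3 - <<'E'
from h import *
from rig import order
o=measure(viewer.capture("side"),"side",(228,190,280,228),(270,200,340,270),(175,200,345,310)); print(o["med"],o["med r,ang"])
if abs(o["med r,ang"][1]-15.9)<4: order.finish_job(); print("handed in",ctrl.sense()["force"])
E
```

```text
((657.68994140625, 147.17982482910156), 41.34856414794922) (np.float64(94.1434198529581), np.float64(16.311197336469913))
the job is handed in; nothing more can be done
the job is handed in; nothing more can be done
```

I turned the stand one click counter-clockwise (+60°) by gripping the yellow bar, and the terracotta medallion now stands at the brass pointer. I then let go, raised the fingers about 90 mm clear of the bar, and handed the job in at about 9 s of the 32 s.

- **Position:** from the side camera, the medallion is 94 mm from the axis at 16.3°. The pointer measured 15.9° from the top view, so they agree to within about 1 mm along the arc.
- **At rest:** the medallion measured the same in two pictures about 0.7 s apart, so the disc and medallion appear still. In the picture after release the medallion stands upright on its ring.
- **Contact:** with the fingers lifted clear, the tool force was near zero (under 2 N).
- **Limits of these checks:** early on, the side view put positions up to about 8 mm from the top view because it looks in at a slant, but the angles agreed within about 1°. I did not repeat the top view at the end. Nothing failed, and no verdict was reported.

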